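# Nudge the clay disc into its setter

### The job

Without picking anything up, gently push the scalloped clay disc across the wooden setter board with the fingertips until it drops flat into the round recess. Draw the fingers away from it, then press gently but definitely with a fingertip on the middle of the disc to bed it down, and move clear. The disc must never be lifted or stood on edge, and the other things on the table are to be left where they are.

Things in the scene. Friction and masses are not known exactly. Their poses are not given: they have to be found in the camera images.
- setter: flat brown wooden board fixed to the table, 200 mm (its x) by 320 mm (its y), 18 mm thick, with a brass screw in each corner and one round recess with a cork floor. Origin: centre of its underside, on the table (z = 0); its top is 18 mm above. Its z is up; the recess lies towards its -y end, the flat landing on which the disc starts towards its +y end. It does not move.
- recess (a point): centre of the recess's floor. The recess is round, 138 mm across and 8 mm deep (its floor 10 mm above the table, its rim 18 mm), with a 2 mm chamfer on the rim. This point lies 72 mm from the setter's centre along the setter's -y axis; its axes are the setter's.
- disc: loose grey leather-hard clay disc, scalloped edge, 128 mm across (radius 62 to 65 mm), 9 mm thick, about 0.17 kg, too wide to grasp. Origin: centre of its underside; z up. Starts flat on the landing, clear of the recess; slides when pushed at its edge. Tips in only once its centre is within about 25 mm of the recess's; seated it has about 4 mm of play all round and its top is about 19 mm above the table.
- stamp_1: small wooden stamp standing upright, 30x30 mm and 52 mm tall, beside the setter near the recess; leave alone. Origin: centre of its underside
- stamp_2: smaller wooden stamp standing upright, 24x24 mm and 52 mm tall; leave alone. Origin: centre of its underside
- glaze_jar: clear jar with red lid, 62 mm across, 86 mm tall; leave alone. Origin: centre of its underside
- wood_rib: flat wooden potter's rib, 50x104x10 mm; leave alone. Origin: centre of its underside
Mind the look-alikes: they are no part of the job. Leave any blue look-alike of the disc alone.

How it is judged:
By the outcome, as a careful person would: the job done as asked, in the order asked, and still so for the second after the job is handed in, with the robot touching nothing.
It also fails if it takes over 48 s, if anything falls off the work surface, if the arm or the gripper's body presses on something with over 40 N, if the wrist force passes 120 N, or if a joint passes its speed limit or range.

### The arm

A 6-joint arm with a two-finger parallel gripper is mounted at the origin on the work surface; the furniture and walls round the work are solid. World frame = base frame: x ahead of the robot, y to its left, z up, the work surface at z = 0. Lengths are in m, angles in rad, forces in N, time in s.
With the tool pointing down it reaches from about 0.3 to 0.875 m from the base axis. Payload 6.4 kg.
Tool frame: the origin (TCP) lies midway between the tips of the shut fingers; the grasp point (between the pads) lies 19 mm behind it; z points along the fingers, y is the line along which they close (so a half turn about z gives the same grasp; the last joint's range is limited). The gripper opens to 85 mm and grips with 20 to 120 N. Pads are 22 mm wide; open, the fingers measure 114 mm over their backs; the gripper's body (76 mm by 85 mm) begins 54 mm behind the grasp point. The pads swing forward as they close: fully open they stand 13 mm farther back than shut.
Start: joints at [-1.443, 0.181, 1.607, -0, 1.354, -0.206], TCP at [0.188, -0.543, 0.231] pointing down, gripper open.
Joint ranges: [-2.99, 2.99], [-0.89, 2.07], [0.3, 2.58], [-1.14, 4.28], [0, 2.63], [-3.12, 3.12]. Speed limits (rad/s): [2.57, 2.57, 3.01, 3.14, 3.14, 3.14].

### API

Orientations are given as a unit quaternion [w, x, y, z].
In Python, from bench import ctrl gives the robot as it stands.
- The arm moves only by the tool send_rows, never from a script. Its argument "motion" is a list of rows, each a list of 7 numbers: the turn, a rotation vector about the tool's x, y, z in degrees, then the shift along the tool's x, y, z in mm, then the closure, from -1 (fully open) to 1 (shut). In form: [[rx, ry, rz, tx, ty, tz, grip], ...]. A call has exactly 10 rows; each row shifts and turns the commanded pose from where the row before left it, along the tool's axes as they then stand; what a row does not reach is not made up. A row lasts 1/10 s, in which the tool goes at most 50 mm and 8.59 degrees, less where a joint would pass 70% of its speed; a pose out of reach is approached as far as the arm can. A call is refused whole if a number of a shift passes 50 or a number of a turn 8.59, either way. A call with a gripper value outside its range is refused whole. The fingers move at their own pace and stop on an object; the grip force is fixed at half the most. Time passes only in rows, so rows that do not move let the fingers close, or fill a call up. It gives the time, the measured TCP pose, the force, the opening and the grip force at its end, in the units of the state.
- ctrl.get_obs(): the state, without advancing time (a new reading comes with each control period).
- ctrl.camera(name): name is "scene" or "side" or "wrist"; returns a dict with "color" (400x640x3 uint8, red, green, blue), "z_map" (400x640 float32, m along the optical axis (not along the pixel's ray), 0 where there is no reading), "mtx" (3x3 intrinsics, pixels), "k1" (the pictures are not rectified: a ray, as slopes to the right and down, at radius r is drawn at 1 + k1 r^2 times it, then the intrinsics apply), "extrinsics" (4x4, takes a point from camera to world coordinates); the wrist camera has in their place "hand_eye" (4x4, takes a point from camera to tool coordinates, whose origin is the TCP and whose axes are the flange's). Camera axes: x right, y down, z forward; pixel columns grow to the right and rows downward; lengths in m; the calibration is good to about 2 mm. A picture is of the moment at which its call begins: read the wrist's pose just before it.
- ctrl.hand_in(): hands the job in; it is judged then, once.
The state is a dict: "time_s": time; "q": joint angles; "dq": joint speeds; "joint_efforts": joint torques, N m; "eef_pos": TCP position; "eef_rot": TCP orientation; "wrist_force": force on the tool from outside, world axes, zero at the start; "torque": the same for the moment, N m; "opening": opening from 0.0 (shut) to 1.0 (fully open); "grasp_force": force on a finger pad.
Only numpy, scipy, OpenCV 4.12 (cv2) and the standard library are available. Lean on these libraries where they do the work, as an engineer would, in place of code of your own. Each camera call takes 0.05 s, during which the arm holds its last target. There are 200 camera calls.

## Working session

There is one attempt and no reset: what is moved stays moved. The work goes in short steps, Python scripts to look and compute and a tool call to move; the robot and the scene stay as the last step left them, time stands still between calls to the robot, and variables do not carry over. Pictures are saved under pics/ and viewed, at most 12 in all, crops included, and the job is handed in when it is done.

Besides the shell and the picture viewer there is one more tool, called after ">>>" in YAML: its name, and indented under it one key for each argument. send_rows: Moves the arm, as the interface text tells. Its arguments: {"type":"object","properties":{"motion":{"type":"array","items":{"type":"array","items":{"type":"number"}}}},"required":["motion"]}

```bash
mkdir -p pics; cat > h.py <<'E'
import numpy as np, cv2
from bench import ctrl
from scipy.spatial.transform import Rotation as R
def snap(name,fn):
    o=ctrl.get_obs(); c=ctrl.camera(name); cv2.imwrite('pics/'+fn+'.png',c['color'][...,::-1])
    if name=='wrist':
        q=o['eef_rot']; T=np.eye(4); T[:3,:3]=R.from_quat([q[1],q[2],q[3],q[0]]).as_matrix(); T[:3,3]=o['eef_pos']
        c['extrinsics']=T@np.array(c['hand_eye'])
    np.savez('pics/'+fn+'.npz',**{k:c[k] for k in('color','z_map','mtx','k1','extrinsics')})
    return c
def world(c,u,v,z=None):
    K=np.array(c['mtx']); k=float(c['k1'])
    d=np.array([(u-K[0,2])/K[0,0],(v-K[1,2])/K[1,1]]); s=d.copy()
    for _ in range(30): s=d/(1+k*(s@s))
    E=np.array(c['extrinsics']); r=np.array([*s,1.])
    if z is None: t=float(c['z_map'][int(round(v)),int(round(u))])
    else: t=(z-E[2,3])/(E[:3,:3]@r)[2]
    return E[:3,:3]@r*t+E[:3,3]
E
python3 - <<'E'
from h import *
o=ctrl.get_obs(); print({k:np.round(o[k],3) for k in('time_s','eef_pos','eef_rot','q','opening')})
for n in('scene','side'):
    c=snap(n,n+'0'); print(n,np.round(c['extrinsics'],3).tolist(),c['k1'])
E
```

```text
{'time_s': np.float64(0.0), 'eef_pos': array([ 0.188, -0.543,  0.23 ]), 'eef_rot': array([-0.001,  0.986,  0.166,  0.   ]), 'q': array([-1.443,  0.182,  1.608, -0.   ,  1.354, -0.206]), 'opening': np.float64(0.997)}
scene [[-0.71, -0.261, 0.654, -0.016], [-0.704, 0.292, -0.648, 0.645], [-0.022, -0.92, -0.391, 0.4], [0.0, 0.0, 0.0, 1.0]] -0.0979279702792213
side [[0.951, -0.107, 0.29, 0.22], [-0.308, -0.382, 0.871, -0.965], [0.017, -0.918, -0.396, 0.527], [0.0, 0.0, 0.0, 1.0]] -0.042911921415202656
```

View pics/scene0.png

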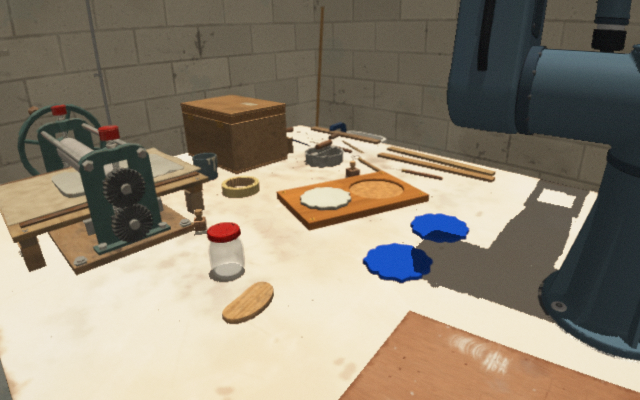

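View pics/side0.png

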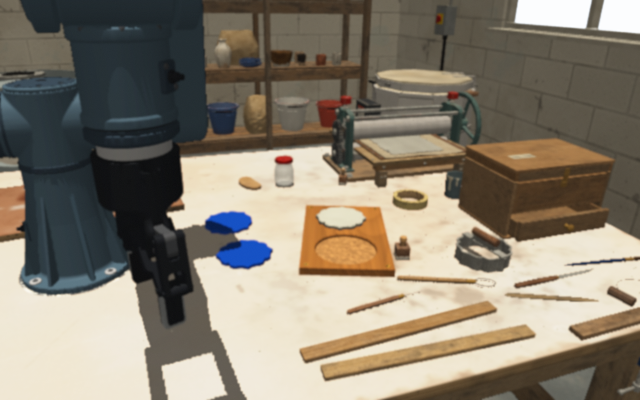

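The scene picture shows the grey disc at about (326,198) and the recess at (376,188). In the side picture the disc is at (341,217), the recess at (346,250) and a stamp at (402,247), right of the recess. The blue look-alikes lie off the board.

```bash
python3 - <<'E'
from h import *
s=dict(np.load('pics/side0.npz')); c=dict(np.load('pics/scene0.npz'))
for n,im,u,v,z in [('disc',s,341,217,.027),('rec',s,346,250,.01),('stampfoot',s,402,258,0),('c00',s,308,206,.018),('c01',s,380,206,.018),('c10',s,301,272,.018),('c11',s,393,272,.018),
 ('disc',c,326,198,.027),('rec',c,376,188,.01),('stamp',c,352,177,0.0)]:
    print(n,np.round(world(im,u,v,z),3),np.round(world(im,u,v),3))
img=cv2.imread('pics/side0.png')[190:290,285:425]
cv2.imwrite('pics/side0c.png',cv2.resize(img,None,fx=5.5,fy=5.5,interpolation=cv2.INTER_CUBIC))
o=ctrl.get_obs();q=o['eef_rot'];print(R.from_quat([q[1],q[2],q[3],q[0]]).as_matrix().round(3), np.round(ctrl.camera('wrist')['hand_eye'],3))
E
```

```text
disc [0.604 0.018 0.027] [0.604 0.019 0.027]
rec [ 0.567 -0.114  0.01 ] [ 0.568 -0.113  0.009]
stampfoot [ 0.682 -0.167  0.   ] [ 0.677 -0.175  0.005]
c00 [0.549 0.125 0.018] [0.549 0.125 0.018]
c01 [0.736 0.072 0.018] [ 0.759  0.116 -0.004]
c10 [ 0.441 -0.187  0.018] [ 0.447 -0.168  0.006]
c11 [ 0.622 -0.24   0.018] [ 0.627 -0.231  0.011]
disc [0.595 0.033 0.027] [0.596 0.032 0.026]
rec [ 0.573 -0.127  0.01 ] [ 0.573 -0.127  0.01 ]
stamp [ 0.69  -0.167 -0.   ] [ 0.658 -0.131  0.018]
[[ 0.945  0.328 -0.   ]
 [ 0.328 -0.945  0.002]
 [ 0.    -0.002 -1.   ]] [[ 0.    -0.951 -0.31   0.08 ]
 [ 1.    -0.     0.001 -0.001]
 [-0.001 -0.31   0.951 -0.142]
 [ 0.     0.     0.     1.   ]]
```

View pics/side0c.png

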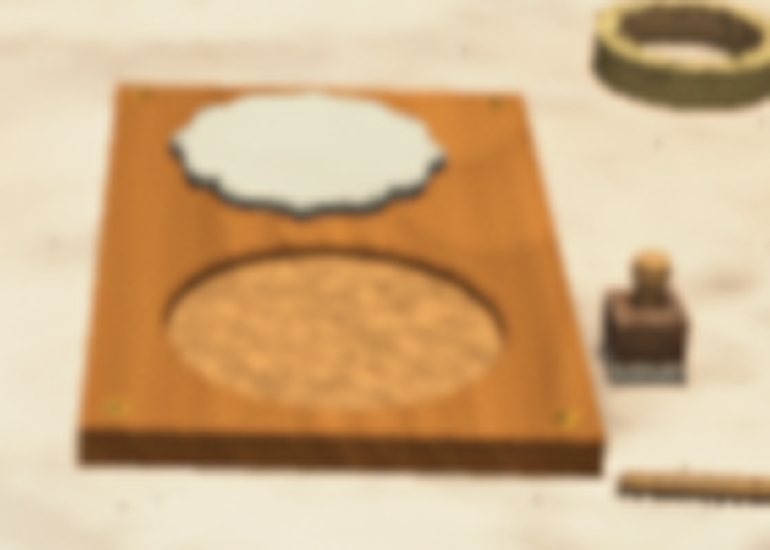

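The crop shows the board's top corners at (118,85), (522,93), (603,440) and (80,432). The disc lies left of the board's axis and the stamp stands beside the recess.

```bash
cat >> h.py <<'E'
def disc_fit(c,z=.027,near=(0.6,0.02),r=.2):
    b=c['color'].astype(int); m=((b.max(2)-b.min(2)<45)&(b.min(2)>110)).astype(np.uint8)
    n,l,st,ce=cv2.connectedComponentsWithStats(m)
    best=None
    for i in range(1,n):
        if 300<st[i,4]<60000:
            p=world(c,*ce[i],z)[:2]; d=np.hypot(*(p-near))
            if d<r and (best is None or d<best[0]): best=(d,i)
    if best is None: return None
    k=cv2.findContours((l==best[1]).astype(np.uint8),0,1)[0][0][:,0]
    P=np.array([world(c,*p,z)[:2] for p in k.astype(float)])
    h=cv2.convexHull(P.astype(np.float32)*1000)
    (x,y),rr=cv2.minEnclosingCircle(h); M=cv2.fitEllipse(h)
    return (x,y,rr),M
E
python3 - <<'E'
from h import *
s=dict(np.load('pics/side0.npz')); c=dict(np.load('pics/scene0.npz'))
P=np.array([world(s,285+u/5.5,190+v/5.5,.018)[:2] for u,v in[(118,85),(522,93),(603,440),(80,432)]])
print(P.round(3),P.mean(0)); d=[np.linalg.norm(P[i]-P[i-1]) for i in range(4)];print(d)
yv=(P[0]-P[3])+(P[1]-P[2]); yv/=np.linalg.norm(yv); print('ydir',yv,'recess',P.mean(0)-.072*yv)
# recess floor edge ellipse (rim z .018)
Q=np.array([world(s,285+u/5.5,190+v/5.5,.018)[:2] for u,v in[(165,315),(506,335),(333,247),(340,410),(235,260),(440,268),(220,385),(460,395)]])*1000
print('rim',cv2.minEnclosingCircle(Q.astype(np.float32)),cv2.fitEllipse(Q.astype(np.float32)))
for im in(s,c):
  print(disc_fit(im))
E
```

```text
[[ 0.546  0.129]
 [ 0.734  0.066]
 [ 0.629 -0.234]
 [ 0.442 -0.173]] [ 0.5877387  -0.05301227]
[np.float64(0.3196900584271154), np.float64(0.1976831695040009), np.float64(0.3181841391082836), np.float64(0.19626080530240012)]
ydir [0.32773508 0.94476966] recess [ 0.56414178 -0.12103569]
rim ((563.1531372070312, -124.65995025634766), 69.47562408447266) ((563.9625244140625, -123.6466064453125), (134.7249755859375, 139.0111541748047), 60.10316467285156)
((603.0037231445312, 20.369186401367188, 59.27671432495117), ((602.059814453125, 18.822418212890625), (112.38818359375, 117.1858139038086), 67.91656494140625))
((601.4473876953125, 30.365478515625, 59.030269622802734), ((601.0665893554688, 30.77158546447754), (114.0300064086914, 115.83930969238281), 152.7424774169922))
```

>>> send_rows:
  motion:
    - [0,0,0,39.4,-25.9,-3.6,-1]
    - [0,0,0,39.4,-25.9,-3.6,-1]
    - [0,0,0,39.4,-25.9,-3.6,-1]
    - [0,0,0,39.4,-25.9,-3.6,-1]
    - [0,0,0,39.4,-25.9,-3.6,-1]
    - [0,0,0,39.4,-25.9,-3.6,-1]
    - [0,0,0,39.4,-25.9,-3.6,-1]
    - [0,0,0,39.4,-25.9,-3.6,-1]
    - [0,0,0,39.4,-25.9,-3.6,-1]
    - [0,0,0,39.4,-25.9,-3.6,-1]

```text
time_s: 1.15
eef_pos: [0.4766, -0.1676, 0.2674]
eef_rot: [0.0, 0.986, 0.166, 0.0]
wrist_force: [0.8, -1.1, -0.2]
opening: 1.001
grasp_force: 0.0
```

>>> send_rows:
  motion:
    - [0,0,0,39.4,-25.9,-3.6,-0.4]
    - [0,0,0,39.4,-25.9,-3.6,-0.4]
    - [0,0,0,39.4,-25.9,-3.6,-0.4]
    - [0,0,0,39.4,-25.9,-3.6,-0.4]
    - [0,0,-8.5,0,0,0,-0.4]
    - [0,0,-8.5,0,0,0,-0.4]
    - [0,0,-8.5,0,0,0,-0.4]
    - [0,0,-8.5,0,0,0,-0.4]
    - [0,0,-8.5,0,0,0,-0.4]
    - [0,0,-8.5,0,0,0,-0.4]

```text
time_s: 2.15
eef_pos: [0.5906, -0.0199, 0.2812]
eef_rot: [-0.0, 0.817, 0.577, -0.0]
wrist_force: [0.3, -0.4, -0.9]
opening: 0.701
grasp_force: 0.0
```

```bash
python3 - <<'E'
from h import *
o=ctrl.get_obs(); print({k:np.round(o[k],3) for k in('time_s','eef_pos','eef_rot','q','opening','wrist_force')})
c=snap('wrist','w1'); print(disc_fit(c))
E
```

```text
{'time_s': np.float64(2.15), 'eef_pos': array([ 0.591, -0.02 ,  0.281]), 'eef_rot': array([-0.   ,  0.817,  0.577, -0.   ]), 'q': array([-0.234,  0.179,  1.507,  0.   ,  1.456,  0.106]), 'opening': np.float64(0.701), 'wrist_force': array([ 0.322, -0.443, -0.881])}
((571.9642944335938, 59.794090270996094, 27.172883987426758), ((570.315185546875, 52.69025802612305), (32.32413864135742, 62.4489631652832), 139.4431610107422))
```

View pics/w1.png

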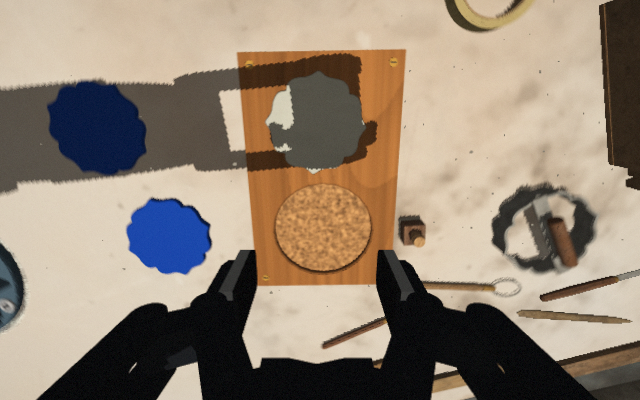

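The wrist picture looks down on the board. The shadowed disc is centred near (316,122) with edges at 266/365 and 72/173. The recess is centred near (323,227), board corners at (237,52), (405,50), (393,284), (257,285).

```bash
cat >> h.py <<'E'
def hdisc(c,lo=.0225,hi=.033,box=(.45,.72,-.2,.12)):
    K=np.array(c['mtx']);E=np.array(c['extrinsics']);k=np.array([float(c['k1']),0,0,0])
    v,u=np.mgrid[:400,:640]; d=cv2.undistortPoints(np.stack([u,v],-1).reshape(-1,1,2).astype(float),K,k)[:,0]
    Z=c['z_map'].reshape(-1,1); W=(np.c_[d,np.ones(len(d))]*Z)@E[:3,:3].T+E[:3,3]
    m=(Z[:,0]>0)&(W[:,2]>lo)&(W[:,2]<hi)&(W[:,0]>box[0])&(W[:,0]<box[1])&(W[:,1]>box[2])&(W[:,1]<box[3])
    im=m.reshape(400,640).astype(np.uint8); im=cv2.morphologyEx(im,cv2.MORPH_OPEN,np.ones((3,3)))
    n,l,s,_=cv2.connectedComponentsWithStats(im); i=1+s[1:,4].argmax(); sel=(l==i).ravel()
    P=W[sel]; (x,y),r=cv2.minEnclosingCircle((P[:,:2]*1000).astype(np.float32))
    return dict(n=int(sel.sum()),circ=np.round((x,y,r),1),mean=(P.mean(0)*1000).round(1),zr=np.percentile(P[:,2],[5,50,95]).round(4))
E
python3 - <<'E'
from h import *
for n in('w1','side0','scene0'): print(n,hdisc(dict(np.load(f'pics/{n}.npz'))))
c=dict(np.load('pics/w1.npz'))
print('disc',[world(c,*p,.027).round(4)[:2] for p in[(266,122),(365,122),(318,72),(315,173)]])
print('rec',[world(c,*p,.018).round(4)[:2] for p in[(274,227),(372,227),(323,181),(323,272)]])
P=np.array([world(c,u,v,.018)[:2] for u,v in[(237,52),(405,50),(393,284),(257,285)]])
yv=(P[0]-P[3])+(P[1]-P[2]); yv/=np.linalg.norm(yv); print(P.round(3),'ydir',yv,'recess',P.mean(0)-.072*yv)
E
```

```text
w1 {'n': 7275, 'circ': array([606.1,  25.3,  61.9]), 'mean': array([607.3,  27.5,  26.7]), 'zr': array([0.0251, 0.0267, 0.0282])}
side0 {'n': 772, 'circ': array([602.5,  22.3,  62.2]), 'mean': array([602.1,  17.9,  26.6]), 'zr': array([0.0246, 0.0266, 0.0283])}
scene0 {'n': 861, 'circ': array([602.3,  27.9,  62.3]), 'mean': array([599.7,  30.2,  27.1]), 'zr': array([0.0243, 0.0273, 0.0285])}
disc [array([0.5493, 0.0489]), array([0.6646, 0.008 ]), array([0.6288, 0.0813]), array([ 0.5847, -0.0321])]
rec [array([ 0.5035, -0.0881]), array([ 0.6335, -0.1343]), array([ 0.5904, -0.048 ]), array([ 0.5449, -0.1793])]
[[ 0.546  0.134]
 [ 0.734  0.07 ]
 [ 0.637 -0.234]
 [ 0.444 -0.167]] ydir [0.31166841 0.95019093] recess [ 0.56783797 -0.11749653]
```

>>> send_rows:
  motion:
    - [0,0,-4.6,0,0,0,-0.4]
    - [0,0,0,41.6,1,0,-0.4]
    - [0,0,0,41.6,1,0,-0.4]
    - [0,0,0,41.6,1,30,-0.4]
    - [0,0,0,0,0,45,-0.4]
    - [0,0,0,0,0,45,-0.4]
    - [0,0,0,0,0,45,-0.4]
    - [0,0,0,0,0,45,-0.4]
    - [0,0,0,0,0,18,-0.4]
    - [0,0,0,0,0,8,-0.4]

```text
time_s: 3.2
eef_pos: [0.6238, 0.0987, 0.0429]
eef_rot: [-0.002, 0.796, 0.606, -0.002]
wrist_force: [0.2, -0.5, 0.4]
opening: 0.698
grasp_force: 0.0
```

```bash
python3 - <<'E'
from h import *
o=ctrl.get_obs(); print({k:np.round(o[k],3) for k in('time_s','eef_pos','eef_rot','q','opening','wrist_force')})
s=snap('side','side1'); print(hdisc(s))
img=s['color'][170:270,285:425,::-1]
cv2.imwrite('pics/side1c.png',cv2.resize(img,None,fx=5.5,fy=5.5,interpolation=cv2.INTER_CUBIC))
c=snap('wrist','w2')
E
```

```text
{'time_s': np.float64(3.2), 'eef_pos': array([0.624, 0.099, 0.043]), 'eef_rot': array([-0.002,  0.796,  0.606, -0.002]), 'q': array([-0.031,  0.524,  1.57 , -0.   ,  1.054,  0.238]), 'opening': np.float64(0.698), 'wrist_force': array([ 0.206, -0.454,  0.424])}
{'n': 771, 'circ': array([605. ,  23.5,  63.7]), 'mean': array([602.2,  18. ,  26.5]), 'zr': array([0.0245, 0.0266, 0.0284])}
```

View pics/side1c.png

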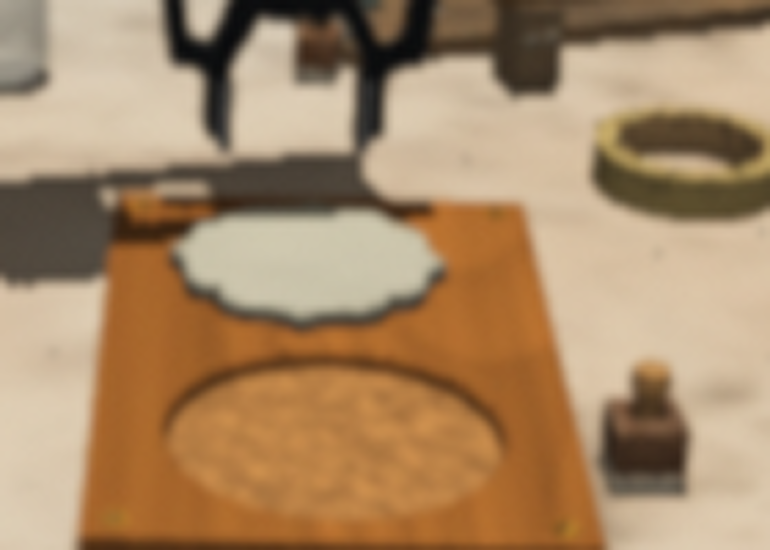

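View pics/w2.png

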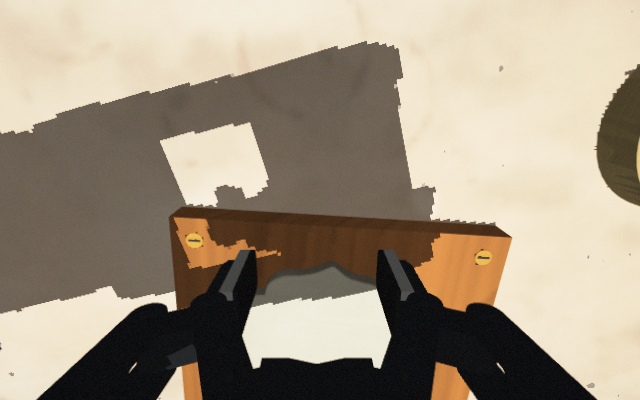

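The side crop shows the fingers hanging behind the disc, tips at (225,145) and (370,145), clear of it. In the wrist view the fingertips are at (247,253) and (385,253), and the disc's rear lobe is at (332,262).

```bash
python3 - <<'E'
from h import *
c=dict(np.load('pics/w2.npz')); t=np.array([.624,.099]); x=np.array([.267,.964]);y=np.array([.964,-.267])
for n,u,v,z in[('lobe',332,262,.027),('l',280,278,.027),('r',372,280,.027)]:
    p=world(c,u,v,z)[:2]-t; print(n,(1000*np.array([p@x,p@y])).round(1))
for u,v in[(247,256),(240,270),(386,256),(393,270),(248,253),(384,253)]:
    w=world(c,u,v); p=w[:2]-t; print((1000*np.array([p@x,p@y])).round(1),w[2].round(4))
print(hdisc(c,hi=.0305))
E
```

```text
lobe [-9.6  9.6]
l [-20.2 -20.5]
r [-21.3  33.1]
[ 10.7 -31.2] 0.0574
[ 11.5 -31.1] 0.0709
[11.3 32.4] 0.0582
[11.3 32.8] 0.0703
[ 11.2 -31. ] 0.0556
[11.3 32.1] 0.0554
{'n': 11265, 'circ': array([608.3,  41.7,  49.1]), 'mean': array([611.8,  51.2,  26.5]), 'zr': array([0.0253, 0.0265, 0.0275])}
```

>>> send_rows:
  motion:
    - [0,0,0,0,1,10,-0.4]
    - [0,0,0,0,1,10,-0.4]
    - [0,0,0,0,0,2,-0.4]
    - [0,0,0,0,0,2,-0.4]
    - [0,0,0,0,0,1,-0.4]
    - [0,0,0,0,0,1,-0.4]
    - [0,0,0,0,0,1,-0.4]
    - [0,0,0,0,0,1,-0.4]
    - [0,0,0,0,0,0,-0.4]
    - [0,0,0,0,0,0,-0.4]

```text
time_s: 4.3
eef_pos: [0.6281, 0.0981, 0.0185]
eef_rot: [-0.0, 0.795, 0.607, -0.0]
wrist_force: [0.5, 0.6, -0.1]
opening: 0.7
grasp_force: 0.0
```

```bash
python3 - <<'E'
from h import *
o=ctrl.get_obs(); print({k:np.round(o[k],4) for k in('time_s','eef_pos','eef_rot','opening','wrist_force')})
c=snap('wrist','w3')
K=np.array(c['mtx'])
for u in(247,240,244,386,390,393):
    for v in(253,256,262,270):
        w=world(c,u,v); print(u,v,w.round(4),end=' ')
    print()
E
```

```text
{'time_s': np.float64(4.3), 'eef_pos': array([0.6281, 0.0981, 0.0185]), 'eef_rot': array([-0.    ,  0.7948,  0.6068, -0.    ]), 'opening': np.float64(0.7005), 'wrist_force': array([ 0.4708,  0.5547, -0.0812])}
247 253 [0.5998 0.1172 0.0294] 247 256 [0.6008 0.1175 0.0334] 247 262 [0.6022 0.1176 0.0396] 247 270 [0.602  0.1152 0.0423] 
240 253 [0.5969 0.1183 0.03  ] 240 256 [0.5977 0.1182 0.0331] 240 262 [0.5988 0.1178 0.0384] 240 270 [0.6004 0.1176 0.0454] 
244 253 [0.599  0.1181 0.0306] 244 256 [0.5992 0.1175 0.0325] 244 262 [0.6005 0.1174 0.0385] 244 270 [0.6018 0.1169 0.0449] 
386 253 [0.6624 0.1009 0.0309] 386 256 [0.6619 0.1006 0.0331] 386 262 [0.6607 0.1017 0.0399] 386 270 [0.6597 0.099  0.0417] 
390 253 [0.6644 0.0997 0.0297] 390 256 [0.6636 0.1004 0.0334] 390 262 [0.6625 0.1005 0.0386] 390 270 [0.6609 0.1015 0.0462] 
393 253 [0.6656 0.0997 0.0304] 393 256 [0.6649 0.1002 0.0337] 393 262 [0.6638 0.1001 0.0385] 393 270 [0.6622 0.1007 0.0455]
```

>>> send_rows:
  motion:
    - [0,0,0,0,0,1,-0.4]
    - [0,0,0,0,0,1,-0.4]
    - [0,0,0,0,0,1,-0.4]
    - [0,0,0,0,0,1,-0.4]
    - [0,0,0,0,0,1,-0.4]
    - [0,0,0,0,0,1,-0.4]
    - [0,0,0,0,0,1,-0.4]
    - [0,0,0,0,0,1,-0.4]
    - [0,0,0,0,0,0,-0.4]
    - [0,0,0,0,0,0,-0.4]

```text
time_s: 5.35
eef_pos: [0.6282, 0.0981, 0.0129]
eef_rot: [-0.0, 0.795, 0.607, -0.0]
wrist_force: [-8.8, -0.1, 18.7]
opening: 0.706
grasp_force: 9.4
```

```bash
python3 - <<'E'
from h import *
c=snap('wrist','w4'); s=snap('side','side2'); print(hdisc(s))
for u in(244,247,386,390):
    for v in(246,250,253,256,262): print(u,v,world(c,u,v).round(4),end=' ')
    print()
a=cv2.resize(c['color'][200:330,200:440,::-1],None,fx=3.2,fy=3.2,interpolation=cv2.INTER_CUBIC)
cv2.imwrite('pics/w4c.png',a)
E
```

```text
{'n': 780, 'circ': array([602.9,  23.3,  62.2]), 'mean': array([601.7,  17.3,  26.5]), 'zr': array([0.0243, 0.0266, 0.0284])}
244 246 [0.5971 0.1181 0.017 ] 244 250 [0.5984 0.1183 0.0222] 244 253 [0.5987 0.1178 0.0243] 244 256 [0.5997 0.118  0.0282] 244 262 [0.6005 0.1173 0.0328] 
247 246 [0.5986 0.1178 0.0171] 247 250 [0.5996 0.1177 0.0217] 247 253 [0.6    0.1174 0.0243] 247 256 [0.6007 0.1172 0.0273] 247 262 [0.6022 0.1175 0.0339] 
386 246 [0.6651 0.0946 0.0075] 386 250 [0.6631 0.1008 0.0225] 386 253 [0.6625 0.1011 0.0258] 386 256 [0.662  0.1005 0.0272] 386 262 [0.6609 0.1009 0.0329] 
390 246 [0.6673 0.0933 0.0061] 390 250 [0.665 0.1   0.022] 390 253 [0.6644 0.1001 0.0248] 390 256 [0.6638 0.0999 0.027 ] 390 262 [0.6625 0.101  0.0338]
```

View pics/w4c.png

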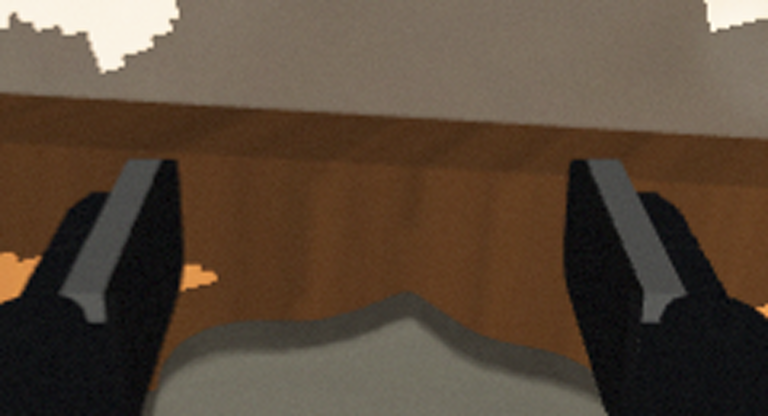

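The crop shows both fingertips standing on the board, clear behind the disc, with the disc's rear lobe at (408,292). I'll lift 5 mm in command, then start the push.

>>> send_rows:
  motion:
    - [0,0,0,0,0,-3,-0.4]
    - [0,0,0,0,0,-2,-0.4]
    - [0,0,0,-4,0,0,-0.4]
    - [0,0,0,-5,0,0,-0.4]
    - [0,0,0,-5,0,0,-0.4]
    - [0,0,0,-5,0,0,-0.4]
    - [0,0,0,-5,0,0,-0.4]
    - [0,0,0,-5,0,0,-0.4]
    - [0,0,0,-5,0,0,-0.4]
    - [0,0,0,-5,0,0,-0.4]

```text
time_s: 6.45
eef_pos: [0.6178, 0.06, 0.0154]
eef_rot: [-0.0, 0.795, 0.607, -0.0]
wrist_force: [0.8, 0.8, -0.7]
opening: 0.704
grasp_force: 0.4
```

```bash
python3 - <<'E'
from h import *
o=ctrl.get_obs(); print({k:np.round(o[k],4) for k in('time_s','eef_pos','eef_rot','opening','wrist_force')})
for n in('side','scene'): print(hdisc(snap(n,n+'3'),hi=.03))
E
```

```text
{'time_s': np.float64(6.45), 'eef_pos': array([0.6178, 0.06  , 0.0154]), 'eef_rot': array([-0.    ,  0.7948,  0.6069, -0.    ]), 'opening': np.float64(0.7043), 'wrist_force': array([ 0.7991,  0.7528, -0.7018])}
{'n': 833, 'circ': array([600.7,  -1. ,  63.2]), 'mean': array([597.6,  -6. ,  26.6]), 'zr': array([0.0244, 0.0267, 0.0284])}
{'n': 576, 'circ': array([591.2,  -2.3,  59.3]), 'mean': array([583.6,  -2.1,  27.2]), 'zr': array([0.0251, 0.0274, 0.0286])}
```

>>> send_rows:
  motion:
    - [0,0,0,-6,-0.2,0,-0.4]
    - [0,0,0,-6,-0.2,0,-0.4]
    - [0,0,0,-6,-0.2,0,-0.4]
    - [0,0,0,-6,-0.2,0,-0.4]
    - [0,0,0,-6,-0.2,0,-0.4]
    - [0,0,0,-6,-0.2,0,-0.4]
    - [0,0,0,-6,-0.2,0,-0.4]
    - [0,0,0,-6,-0.2,0,-0.4]
    - [0,0,0,-6,-0.2,0,-0.4]
    - [0,0,0,-6,-0.2,0,-0.4]

```text
time_s: 7.55
eef_pos: [0.6, 0.0027, 0.0155]
eef_rot: [0.0, 0.795, 0.607, 0.0]
wrist_force: [-0.4, 0.9, 0.2]
opening: 0.7
grasp_force: 0.7
```

```bash
python3 - <<'E'
from h import *
o=ctrl.get_obs(); print({k:np.round(o[k],4) for k in('time_s','eef_pos','eef_rot','opening','wrist_force')})
for n in('side','scene'): c=snap(n,n+'4');print(hdisc(c,hi=.03))
s=np.load('pics/side4.npz')['color']
cv2.imwrite('pics/side4c.png',cv2.resize(s[190:290,285:425,::-1],None,fx=5.5,fy=5.5,interpolation=cv2.INTER_CUBIC))
E
```

```text
{'time_s': np.float64(7.55), 'eef_pos': array([0.6   , 0.0027, 0.0155]), 'eef_rot': array([0.    , 0.7948, 0.6069, 0.    ]), 'opening': np.float64(0.7004), 'wrist_force': array([-0.4001,  0.8596,  0.2159])}
{'n': 963, 'circ': array([582.3, -57.8,  64. ]), 'mean': array([580.1, -62.4,  26.5]), 'zr': array([0.0244, 0.0267, 0.0282])}
{'n': 514, 'circ': array([578.3, -58.7,  60.2]), 'mean': array([564.5, -59.8,  27.1]), 'zr': array([0.0245, 0.0273, 0.0286])}
```

View pics/side4c.png

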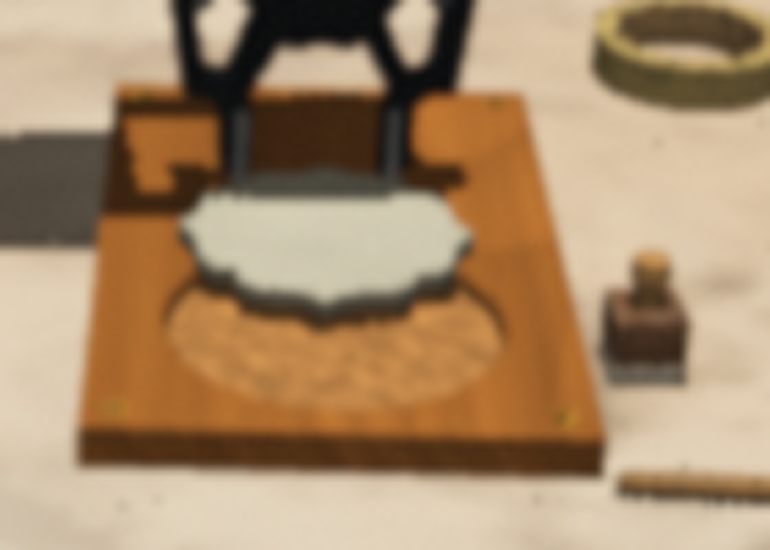

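The crop shows the disc lying flat, part-way over the recess. Its edges are at 180 and 472, nearly in line with the recess centre at 335.

>>> send_rows:
  motion:
    - [0,0,0,-5,-0.2,0,-0.4]
    - [0,0,0,-5,-0.2,0,-0.4]
    - [0,0,0,-5,-0.2,0,-0.4]
    - [0,0,0,-5,-0.2,0,-0.4]
    - [0,0,0,-5,-0.2,0,-0.4]
    - [0,0,0,-5,-0.2,0,-0.4]
    - [0,0,0,-5,-0.2,0,-0.4]
    - [0,0,0,-5,-0.2,0,-0.4]
    - [0,0,0,-5,-0.2,0,-0.4]
    - [0,0,0,-5,-0.2,0,-0.4]

```text
time_s: 8.65
eef_pos: [0.5848, -0.0451, 0.0154]
eef_rot: [0.0, 0.795, 0.607, -0.0]
wrist_force: [-0.1, 1.3, -0.7]
opening: 0.701
grasp_force: 0.4
```

```bash
python3 - <<'E'
from h import *
o=ctrl.get_obs(); print({k:np.round(o[k],4) for k in('time_s','eef_pos','opening','wrist_force')})
s=snap('side','side5'); print(hdisc(s,lo=.014,hi=.03))
cv2.imwrite('pics/side5c.png',cv2.resize(s['color'][190:290,285:425,::-1],None,fx=5.5,fy=5.5,interpolation=cv2.INTER_CUBIC))
E
```

```text
{'time_s': np.float64(8.65), 'eef_pos': array([ 0.5848, -0.0451,  0.0154]), 'opening': np.float64(0.701), 'wrist_force': array([-0.1268,  1.2988, -0.7341])}
{'n': 4185, 'circ': array([585.2, -53.9, 180.6]), 'mean': array([573.9, -75.7,  19. ]), 'zr': array([0.0159, 0.018 , 0.0253])}
```

View pics/side5c.png

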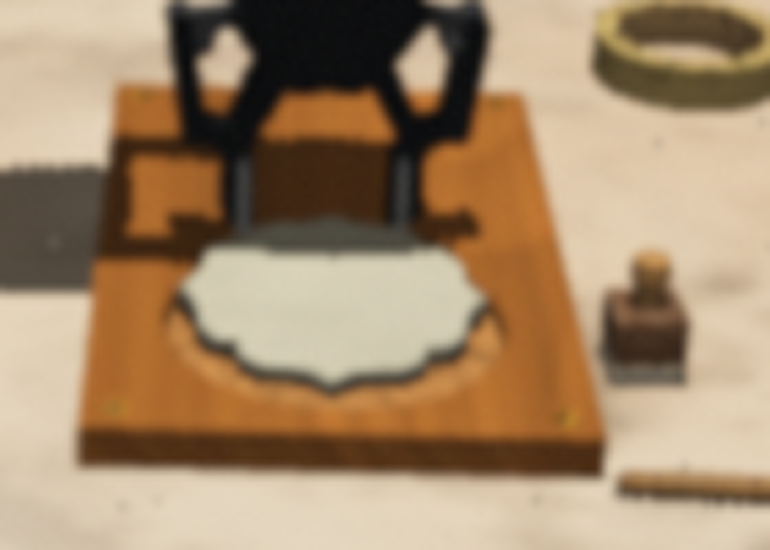

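The front of the disc has tipped into the recess, with a crescent of floor still showing at the front (row ~395). It needs about 15 mm more.

>>> send_rows:
  motion:
    - [0,0,0,-2,0,0,-0.4]
    - [0,0,0,-2,0,0,-0.4]
    - [0,0,0,-2,0,0,-0.4]
    - [0,0,0,-2,0,0,-0.4]
    - [0,0,0,-2,0,0,-0.4]
    - [0,0,0,-2,0,0,-0.4]
    - [0,0,0,-2,0,0,-0.4]
    - [0,0,0,-1,0,0,-0.4]
    - [0,0,0,0,0,0,-0.4]
    - [0,0,0,0,0,0,-0.4]

```text
time_s: 9.7
eef_pos: [0.5811, -0.0591, 0.0155]
eef_rot: [0.0, 0.795, 0.607, 0.0]
wrist_force: [0.4, -0.7, 0.6]
opening: 0.698
grasp_force: 0.0
```

```bash
cat >> h.py <<'E'
def plane(c,cx=.566,cy=-.12,r=.055):
    K=np.array(c['mtx']);E=np.array(c['extrinsics']);k=np.array([float(c['k1']),0,0,0])
    v,u=np.mgrid[:400,:640]; d=cv2.undistortPoints(np.stack([u,v],-1).reshape(-1,1,2).astype(float),K,k)[:,0]
    Z=c['z_map'].reshape(-1,1); W=(np.c_[d,np.ones(len(d))]*Z)@E[:3,:3].T+E[:3,3]
    b=c['color'].reshape(-1,3).astype(int)
    m=(np.hypot(W[:,0]-cx,W[:,1]-cy)<r)&(W[:,2]<.03)&(Z[:,0]>0)&(np.ptp(b,axis=1)<45)
    P=W[m]; A=np.c_[P[:,0]-cx,P[:,1]-cy,np.ones(len(P))]; return m.sum(),np.linalg.lstsq(A,P[:,2],rcond=None)[0].round(4),P.mean(0).round(4)
E
python3 - <<'E'
from h import *
o=ctrl.get_obs(); print({k:np.round(o[k],4) for k in('time_s','eef_pos','opening','wrist_force')})
print('before',plane(dict(np.load('pics/side5.npz'))))
s=snap('side','side6'); print(plane(s)); print(plane(snap('scene','scene6')))
E
```

```text
{'time_s': np.float64(9.7), 'eef_pos': array([ 0.5811, -0.0591,  0.0155]), 'opening': np.float64(0.6977), 'wrist_force': array([ 0.4273, -0.7427,  0.6003])}
before (np.int64(1017), array([0.0333, 0.081 , 0.0218]), array([ 0.5646, -0.1199,  0.0218]))
(np.int64(970), array([0.0067, 0.0091, 0.0185]), array([ 0.5644, -0.124 ,  0.0184]))
(np.int64(368), array([0.0088, 0.0006, 0.0193]), array([ 0.5567, -0.119 ,  0.0192]))
```

The disc is flat at about 19 mm, so it is seated. I'll draw the fingers away, rise and shut them.

>>> send_rows:
  motion:
    - [0,0,0,5,0,0,-0.4]
    - [0,0,0,5,0,0,-0.4]
    - [0,0,0,10,0,0,-0.4]
    - [0,0,0,0,0,-20,-0.4]
    - [0,0,0,0,0,-20,1]
    - [0,0,0,0,0,-20,1]
    - [0,0,0,0,0,0,1]
    - [0,0,0,0,0,0,1]
    - [0,0,0,0,0,0,1]
    - [0,0,0,0,0,0,1]

```text
time_s: 10.8
eef_pos: [0.5855, -0.0394, 0.0741]
eef_rot: [-0.001, 0.795, 0.607, -0.001]
wrist_force: [0.4, -0.3, 0.4]
opening: 0.004
grasp_force: 0.0
```

>>> send_rows:
  motion:
    - [0,0,0,-20,0.5,0,1]
    - [0,0,0,-20,0.5,0,1]
    - [0,0,0,-20,0.5,0,1]
    - [0,0,0,-21,0.5,0,1]
    - [0,0,0,0,0,15,1]
    - [0,0,0,0,0,15,1]
    - [0,0,0,0,0,10,1]
    - [0,0,0,0,0,5,1]
    - [0,0,0,0,0,0,1]
    - [0,0,0,0,0,0,1]

```text
time_s: 11.8
eef_pos: [0.5672, -0.1179, 0.0304]
eef_rot: [-0.0, 0.795, 0.607, 0.0]
wrist_force: [0.6, 0.8, -0.6]
opening: 0.003
grasp_force: 0.0
```

```bash
python3 - <<'E'
from h import *
o=ctrl.get_obs(); print({k:np.round(o[k],4) for k in('time_s','eef_pos','opening','wrist_force')})
s=snap('side','side7'); print(plane(s)); print(hdisc(s,lo=.0150,hi=.0225,box=(.5,.63,-.19,-.05)))
cv2.imwrite('pics/side7c.png',cv2.resize(s['color'][190:290,285:425,::-1],None,fx=5.5,fy=5.5,interpolation=cv2.INTER_CUBIC))
E
```

```text
{'time_s': np.float64(11.8), 'eef_pos': array([ 0.5672, -0.1179,  0.0304]), 'opening': np.float64(0.0029), 'wrist_force': array([ 0.554 ,  0.8434, -0.5994])}
(np.int64(880), array([0.0077, 0.0131, 0.0186]), array([ 0.563 , -0.127 ,  0.0185]))
{'n': 1086, 'circ': array([563.6, -99.7,  76.8]), 'mean': array([ 561.7, -115.9,   18.5]), 'zr': array([0.0163, 0.0185, 0.0202])}
```

View pics/side7c.png

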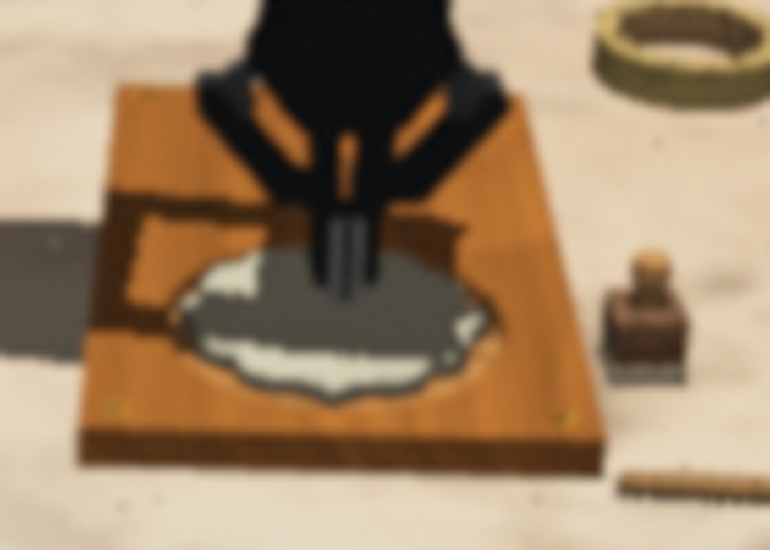

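The disc sits in the recess with the shut fingertips just above its middle (345,298). Now I press in small steps.

>>> send_rows:
  motion:
    - [0,0,0,0,0,4,1]
    - [0,0,0,0,0,3,1]
    - [0,0,0,0,0,2,1]
    - [0,0,0,0,0,1,1]
    - [0,0,0,0,0,1,1]
    - [0,0,0,0,0,0.7,1]
    - [0,0,0,0,0,0.7,1]
    - [0,0,0,0,0,0.6,1]
    - [0,0,0,0,0,0,1]
    - [0,0,0,0,0,0,1]

```text
time_s: 12.85
eef_pos: [0.567, -0.1184, 0.0198]
eef_rot: [-0.0, 0.795, 0.607, -0.0]
wrist_force: [-9.2, 2.3, 21.0]
opening: -0.001
grasp_force: 10.2
```

A press of 21 N is definite enough. Lift straight off and move clear.

>>> send_rows:
  motion:
    - [0,0,0,0,0,0,1]
    - [0,0,0,0,0,-2,1]
    - [0,0,0,0,0,-4,1]
    - [0,0,0,0,0,-20,1]
    - [0,0,0,0,0,-40,1]
    - [0,0,0,0,0,-40,1]
    - [0,0,0,0,0,-40,1]
    - [0,0,0,40,0,-10,1]
    - [0,0,0,40,0,0,1]
    - [0,0,0,40,0,0,1]

```text
time_s: 13.85
eef_pos: [0.5993, -0.0018, 0.1745]
eef_rot: [0.001, 0.795, 0.606, 0.001]
wrist_force: [0.4, 0.5, -0.2]
opening: 0.002
grasp_force: 0.0
```

>>> send_rows:
  motion:
    - [0,0,0,0,0,0,1]
    - [0,0,0,0,0,0,1]
    - [0,0,0,0,0,0,1]
    - [0,0,0,0,0,0,1]
    - [0,0,0,0,0,0,1]
    - [0,0,0,0,0,0,1]
    - [0,0,0,0,0,0,1]
    - [0,0,0,0,0,0,1]
    - [0,0,0,0,0,0,1]
    - [0,0,0,0,0,0,1]

```text
time_s: 14.85
eef_pos: [0.5986, -0.0026, 0.1735]
eef_rot: [-0.0, 0.795, 0.607, 0.0]
wrist_force: [-0.7, 0.5, -0.1]
opening: -0.001
grasp_force: 0.0
```

```bash
python3 - <<'E'
from h import *
o=ctrl.get_obs(); print({k:np.round(o[k],4) for k in('time_s','eef_pos','opening','wrist_force','dq')})
s=snap('side','side8'); print(plane(s),plane(snap('scene','scene8')))
cv2.imwrite('pics/side8c.png',cv2.resize(s['color'][190:290,285:425,::-1],None,fx=5.5,fy=5.5,interpolation=cv2.INTER_CUBIC))
E
```

```text
{'time_s': np.float64(14.85), 'eef_pos': array([ 0.5986, -0.0026,  0.1735]), 'opening': np.float64(-0.0013), 'wrist_force': array([-0.6564,  0.4678, -0.1216]), 'dq': array([-0.0016,  0.0012, -0.0023,  0.0005,  0.0006, -0.0007])}
(np.int64(972), array([0.0082, 0.0115, 0.0184]), array([ 0.5646, -0.124 ,  0.0184])) (np.int64(489), array([ 0.0089, -0.0029,  0.0194]), array([ 0.5638, -0.1136,  0.0193]))
```

View pics/side8c.png

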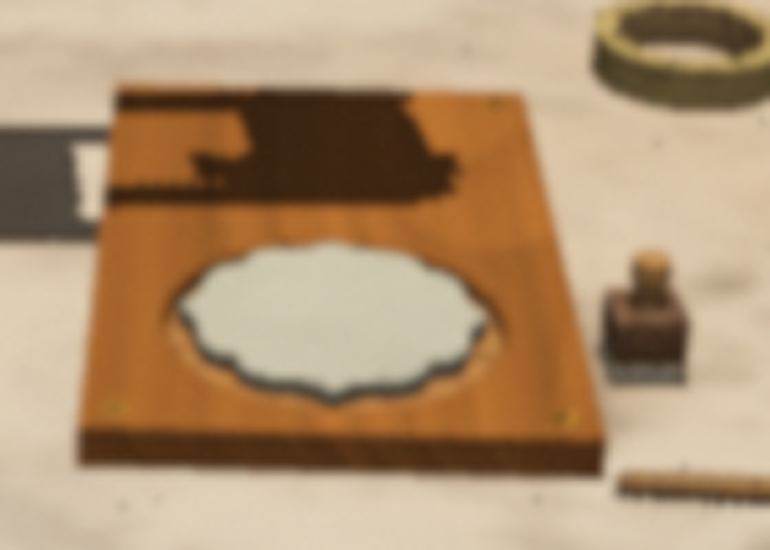

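The disc lies flat in the recess with its top at about 19 mm. The stamp is where it was and the robot is clear.

```bash
python3 -c "
from bench import ctrl
print(ctrl.hand_in())"
```

```text
the job is handed in; nothing more can be done
None
```

The disc was pushed flat into the recess, pressed in the middle with about 21 N, and left with the arm clear; the job was handed in at about 15 s, and no verdict was shown.

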